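# Prepare the tube rocker: plug the relay, hold the arm level over its forks

## Task

Get the tube rocker ready on the specimen counter: push the green relay block all the way down into the square socket on the white mixer base and let go of it, then pick up the aluminium rocker arm by its balance point (its dark steel weight makes one end much heavier) and bring it over the mixer's two steel forks. Hold it there level and still, about 5 cm clear above the fork tops, its balance point over the middle between the forks and the bar in line with them (either way round), and finish while still holding it so that a colleague can pin it. The orange relay is a spare: leave it, the jars and the stapler where they stand.

Things in the scene. Friction and masses are not known exactly. Their poses are not given: they have to be found in the camera images.
- mixer: White mixer base, fixed, 180 (x) by 170 (y) by 50 mm high, blue band. Origin: centre of its underside. On its deck a square socket 50 mm towards -x, and two steel forks 40 mm towards +x, 36 mm either side along y, each 36 (x) by 10 (y) mm, tops 90 mm above the counter, with an 18 mm slot open upwards for the bar. The line through both forks runs along y.
- mixer_socket (a point): Centre of the mouth of the square socket, level with the deck (50 mm above the counter), axes as the mixer's. The hole is 28 by 28 mm, sides along the mixer's x and y, 22 mm deep, with a 2 mm chamfer; a dark collar marks it.
- mixer_cradle (a point): Middle between the two forks at the height of the fork tops (90 mm above the counter), axes as the mixer's: y runs from fork to fork.
- relay: Green relay block (white square on top), about 70 g, standing on its plug. Origin: centre of the plug's underside, z up. Black plug 26 by 26, 20 mm long; above it green body 36 by 36 mm, at 20 to 60 mm height, sides parallel to the plug's. Fits any of four ways round. Home, its shoulder rests on the deck, origin 20 mm below the mouth. Grip at 40 to 50 mm height so the fingertips clear the deck.
- rocker: Rocker arm, loose, 0.35 to 0.55 kg, standing level on its end blocks. Origin: middle of its length, at counter level; x along the bar to the heavy end, z up. Aluminium bar 260 long, 14 wide, 20 mm high, at 15 to 35 mm height. At +x a dark steel weight (26 by 34, 36 mm high, x 104 to 130 mm); at -x a light blue plastic tube clip (30 by 30, 52 mm high, x -130 to -100 mm).
- rocker_balance (a point): Balance point of the rocker arm: on the bar's centreline, at half its height (25 mm above the counter while it lies there), 51 mm from the middle of the bar towards the steel weight. Axes as the rocker's. Held by the bar here it hangs level.
- spare: Spare relay, the same shape as the green one but with an orange body and a black square on top: to be left alone. Origin: centre of its underside.
- cup_a: Specimen jar with orange cap, 60 mm across, 65 mm high, loose; leave alone. Origin: centre of its underside.
- stapler: Blue and black stapler, 35 by 120 mm, 37 mm high, loose; leave alone. Origin: centre of its underside.
There are look-alikes about, which are no part of the job. What is meant by the relay is not pink, and is the larger of those in its own colour.

How it is judged:
By the outcome, as a careful person would: the job done as asked, in the order asked, and still so for the second after the job is handed in, while the arm keeps its last pose, push and grip.
It also fails if it takes over 58 s, if anything falls off the work surface, if the arm or the gripper's body presses on something with over 40 N, if the wrist force passes 120 N, or if a joint passes its speed limit or range.

## Robot

A 7-joint arm with a two-finger parallel gripper is mounted at the origin on the work surface. World frame = base frame: x ahead of the robot, y to its left, z up, the work surface at z = 0. Lengths are in m, angles in rad, forces in N, time in s.
With the tool pointing down it reaches from about 0.4 to 0.875 m from the base axis. Payload 19.3 kg.
Tool frame: the origin (TCP) lies at the very end of the fingers, on their centre line; the grasp point (between the pads) lies 19 mm behind it; z points along the fingers, y is the line along which they close (so a half turn about z gives the same grasp; the last joint's range is limited). The gripper opens to 85 mm and grips with 20 to 120 N. Pads are 22 mm wide; open, the fingers measure 114 mm over their backs; the gripper's body (76 mm by 85 mm) begins 54 mm behind the grasp point. The pads swing forward as they close: fully open they stand 13 mm farther back than shut.
Start: joints at [1.264, 0.521, -0.036, 1.599, 0.021, 1.021, -0.113], TCP at [0.147, -0.608, 0.196] pointing down, gripper open.
Joint ranges: [-2.91, 2.91], [-0.3, 2.13], [-1.5, 1.42], [0.17, 2.43], [-1.26, 4.41], [0.16, 1.93], [-2.52, 2.52]. Speed limits (rad/s): [1.89, 1.89, 2.39, 2.39, 3.01, 3.01, 3.01].

## Interface

Orientations are given as [roll, pitch, yaw] about the fixed x, y, z axes, in that order (R = Rz(yaw) Ry(pitch) Rx(roll)).
In Python, from workcell import monitor, viewer, bot gives the robot as it stands.
- The arm moves only by the tool move_arm, never from a script. Its arguments are lists of equal length, an entry for each row: "gripper": the opening, from 0 (shut) to 1 (fully open); "linear": the shift along the tool's x, y, z in cm, a list of three; "twist": the turn about the tool's z in degrees. A call has 1 to 8 rows; each row shifts and turns the commanded pose from where the row before left it, along the tool's axes as they then stand; what a row does not reach is not made up. A row lasts 1/10 s, in which the tool goes at most 50 mm and 8.59 degrees, less where a joint would pass 70% of its speed; a pose out of reach is approached as far as the arm can. A call with a gripper value outside its range is refused whole. The fingers move at their own pace and stop on an object; "squeeze" is the grip in N (left out, the last holds). Time passes only in rows, so rows that do not move let the fingers close. It gives the time, the measured TCP pose, the force, the opening and the grip force at its end, in the units of the state.
- monitor.observe(): the state, without advancing time (a new reading comes with each control period).
- viewer.grab_frame(name): name is "scene" or "top" or "wrist"; returns a dict with "img" (480x640x3 uint8, red, green, blue), "K" (3x3 intrinsics, pixels), "eye" and "rotation" of the camera in the world. Camera axes: x right, y up, looking along -z (the intrinsics and any distortion apply to the point x, -y, -z); pixel columns grow to the right and rows downward; lengths in m; the calibration is good to about 2 mm. A picture is of the moment at which its call begins. There is no depth.
- bot.job_done(): hands the job in; it is judged then, once.
The state is a dict: "clock": time; "qpos": joint angles; "qd": joint speeds; "joint_efforts": joint torques, N m; "position": TCP position; "tool_rot": TCP orientation; "force": force on the tool from outside, world axes, zero at the start; "moment": the same for the moment, N m; "grip_width": finger opening in m; "finger_force": force on a finger pad.
Only numpy, scipy, OpenCV 4.12 (cv2) and the standard library are available. Lean on these libraries where they do the work, as an engineer would, in place of code of your own. Each camera call takes 0.05 s, during which the arm holds its last target. There are 200 camera calls.

## Working session

There is one attempt and no reset: what is moved stays moved. The work goes in short steps, Python scripts to look and compute and a tool call to move; the robot and the scene stay as the last step left them, time stands still between calls to the robot, and variables do not carry over. Pictures are saved under pics/ and viewed, at most 10 in all, crops included, and the job is handed in when it is done.

Besides the shell and the picture viewer there is one more tool, called after "Call:" as name(argument=value, ...), one argument or row to a line, values as JSON. move_arm: Moves the arm, as the interface text tells. Its arguments: {"type":"object","properties":{"gripper":{"type":"array"},"linear":{"type":"array"},"twist":{"type":"array"},"squeeze":{"type":"number"}},"required":["gripper","linear","twist"]}

```bash
ls; mkdir -p pics
python3 - <<'E'
from workcell import monitor, viewer, bot
import cv2,pickle,numpy as np
o=monitor.observe();print({k:np.round(v,3) for k,v in o.items()})
fr={}
for n in("scene","top","wrist"):
    f=viewer.grab_frame(n);fr[n]=f;print(n,f["K"],f["eye"],f["rotation"],[k for k in f])
    cv2.imwrite(f"pics/{n}0.png",f["img"][:,:,::-1])
pickle.dump(fr,open("fr0.pkl","wb"))
E
```

```text
pics
{'clock': np.float64(0.0), 'qpos': array([ 1.264,  0.522, -0.036,  1.6  ,  0.021,  1.021, -0.113]), 'qd': array([ 0.   ,  0.001,  0.   , -0.   ,  0.001, -0.001, -0.   ]), 'joint_efforts': array([-1.0000e-03, -9.2709e+01,  1.9800e+00, -3.6993e+01,  1.8000e-02,
        8.0000e-03, -0.0000e+00]), 'position': array([ 0.146, -0.607,  0.195]), 'tool_rot': array([-3.14 ,  0.   ,  0.237]), 'force': array([ 0.184, -0.299,  0.132]), 'moment': array([-0.02 , -0.   , -0.026]), 'finger_force': np.float64(0.0), 'grip_width': np.float64(0.085)}
scene [[479.99088396   0.         318.31436996]
 [  0.         479.99088396 239.67966216]
 [  0.           0.           1.        ]] [ 1.26899698 -0.26500173  0.66521658] [8.98167668e-01 4.28284252e-04 1.22681577e+00] ['img', 'K', 'eye', 'rotation']
top [[484.60073918   0.         320.81261919]
 [  0.         484.60073918 239.700625  ]
 [  0.           0.           1.        ]] [0.43188568 0.00588165 0.99540146] [ 0.13574495  0.00233384 -1.58202167] ['img', 'K', 'eye', 'rotation']
wrist [[401.43780281   0.         325.55879173]
 [  0.         401.43780281 239.40719479]
 [  0.           0.           1.        ]] [ 0.21118744 -0.59105464  0.37313128] [-2.63525948e-01  1.16400006e-03 -1.33360845e+00] ['img', 'K', 'eye', 'rotation']
```

View pics/top0.png

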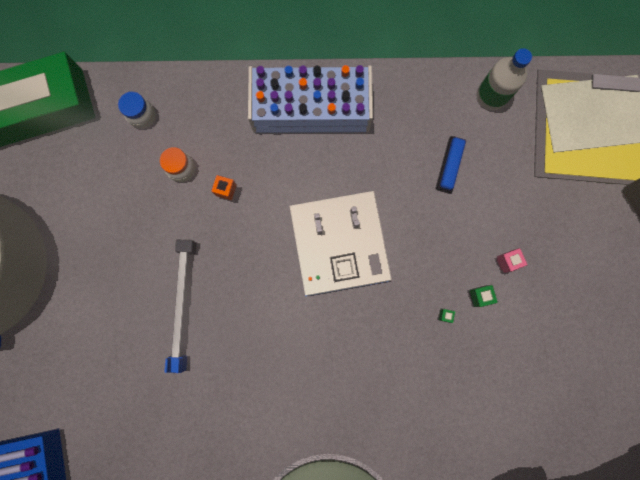

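View pics/scene0.png

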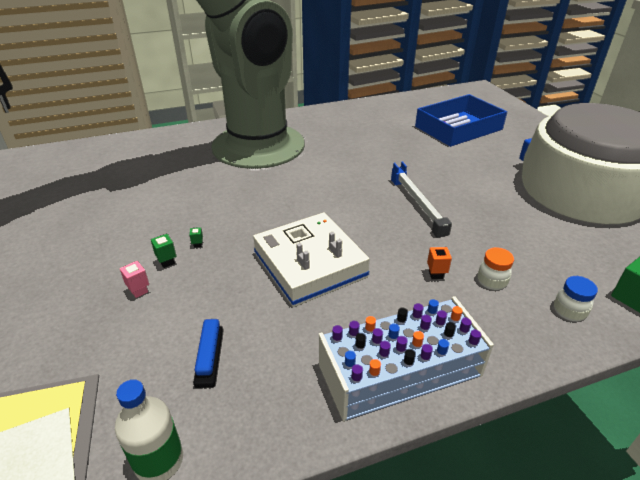

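Top view shows the mixer at (340,243), with its socket at (344,267) and its forks at (319,223) and (355,217). The big green relay is at (485,296). The rocker runs from its weight at (184,246) to its clip at (175,365). The scene view agrees with this.

```bash
cat > h.py <<'E'
import numpy as np,cv2
from scipy.spatial.transform import Rotation as R
def cast(f,uv,z):
    uv=np.atleast_2d(uv).astype(float);K=f["K"]
    d=np.c_[(uv[:,0]-K[0,2])/K[0,0],-(uv[:,1]-K[1,2])/K[1,1],-np.ones(len(uv))]
    d=d@R.from_euler("xyz",f["rotation"]).as_matrix().T
    return f["eye"]+d*((z-f["eye"][2])/d[:,2])[:,None]
def proj(f,p):
    c=(np.atleast_2d(p)-f["eye"])@R.from_euler("xyz",f["rotation"]).as_matrix();K=f["K"]
    return np.c_[K[0,2]+K[0,0]*c[:,0]/-c[:,2],K[1,2]-K[1,1]*c[:,1]/-c[:,2]]
def blobs(m,amin=15):
    cs,_=cv2.findContours(m.astype(np.uint8),cv2.RETR_EXTERNAL,cv2.CHAIN_APPROX_NONE)
    return [c for c in cs if cv2.contourArea(c)>=amin]
def hsv(f): return cv2.cvtColor(f["img"],cv2.COLOR_RGB2HSV).astype(int)
def rectw(f,c,z):
    """min-area rectangle of contour in world plane z: centre, sizes (mm), angle deg"""
    w=cast(f,c.reshape(-1,2),z)[:,:2]*1000
    r=cv2.minAreaRect(w.astype(np.float32)); return np.round(r[0],1),np.round(r[1],1),round(r[2],2)
E
python3 - <<'E'
from h import *;import pickle
fr=pickle.load(open("fr0.pkl","rb"))
T=fr["top"];h=hsv(T)
H,S,V=h[...,0],h[...,1],h[...,2]
for y,x in((260,310),(296,485),(288,485),(300,180),(246,184),(365,175),(230,450),(267,344)):print((x,y),h[y,x])
def roi(m,x0,y0,x1,y1):
    o=np.zeros_like(m);o[y0:y1,x0:x1]=m[y0:y1,x0:x1];return o
def show(t,m,z,a=15):
    for c in blobs(m,a):print(t,c.reshape(-1,2).mean(0).round(1),cv2.contourArea(c),*rectw(T,c,z))
show("deck",roi((S<50)&(V>150),270,180,400,310),.05,500)
show("relaywhite",roi((S<60)&(V>140),470,280,500,310),.06)
show("relaygreen",roi((S>120)&(H>45)&(H<85),470,280,500,312),.06)
show("collar",roi((V<110),325,250,363,285),.05)
show("bar",roi((S<50)&(V>130),160,240,200,380),.035)
show("weight",roi((V<75),165,230,200,260),.036)
show("clip",roi((S>130)&(H>95)&(H<125),160,350,195,380),.052)
show("forks",roi((V<150),305,200,370,240),.09)
E
```

```text
(310, 260) [ 16  36 220]
(485, 296) [ 17  39 207]
(485, 288) [ 66 171 116]
(180, 300) [  8  23 180]
(184, 246) [175  18  83]
(175, 365) [110 179 175]
(450, 230) [178  26 120]
(344, 267) [ 16  38 219]
deck [339.3 242.7] 7786.0 [556.3 -30.1] [181.2 172.2] 9.6
relaywhite [486.3 295.4] 74.5 [ 448.  -309.4] [17.8 18.4] 13.18
relaygreen [483.4 296.2] 312.0 [ 447.1 -303.5] [34.3 44.1] 13.2
collar [344.6 267.1] 25.0 [506.8 -38.5] [48.3 48.5] 9.62
bar [178.7 304.2] 666.5 [440.2 287.6] [ 15.8 203.3] 87.0
weight [192.9 250.2] 111.0 [543.9 261.2] [18.7 37.1] 76.17
clip [173.9 364.7] 195.5 [324.8 289. ] [32.8 27.8] 89.37
forks [321.1 230.9] 25.0 [574.1   7. ] [13.2 15.3] 89.34
forks [354.  218.8] 53.5 [595.3 -57.9] [38.3 13.5] 7.39
```

Call:
move_arm(
  gripper=[0.7, 0.7, 0.7, 0.7, 0.7, 0.7, 0.7, 0.7],
  linear=[
    [4, -2.4, 0],
    [4, -2.4, 0],
    [4, -2.4, 0],
    [4, -2.4, 0],
    [4, -2.4, 0],
    [4, -2.4, 0],
    [4, -2.4, 0],
    [4, -2.4, 0],
  ],
  twist=[0, 0, 0, 0, 0, 0, 0, 0],
)

```text
clock: 0.95
position: [0.4137, -0.3443, 0.1956]
tool_rot: [3.142, 0.0, 0.237]
force: [0.2, -0.6, 0.3]
grip_width: 0.0597
finger_force: 0.0
```

Call:
move_arm(
  gripper=[0.7, 0.7, 0.7],
  linear=[
    [0, 0, 0],
    [0, 0, 0],
    [0, 0, 0],
  ],
  twist=[0, 0, 0],
)

```text
clock: 1.25
position: [0.4119, -0.3465, 0.1955]
tool_rot: [3.142, 0.001, 0.236]
force: [-0.4, 0.1, -0.5]
grip_width: 0.0596
finger_force: 0.0
```

```bash
cat >> h.py <<'E'
def delta(o,p):
    """tool-frame shift (cm) to world p (m)"""
    return (R.from_euler("xyz",o["tool_rot"]).inv().apply(np.array(p)-o["position"])*100).round(2)
E
python3 - <<'E'
from h import *;from workcell import monitor,viewer
o=monitor.observe();print(o["position"],o["tool_rot"],o["qpos"].round(3),o["grip_width"])
f=viewer.grab_frame("wrist");cv2.imwrite("pics/w1.png",f["img"][:,:,::-1]);print(proj(f,[.448,-.3094,.06]))
h=hsv(f);H,S,V=h[...,0],h[...,1],h[...,2]
for c in blobs((S>110)&(H>45)&(H<85),200):print("green",c.reshape(-1,2).mean(0),cv2.contourArea(c),*rectw(f,c,.06))
for c in blobs((S<70)&(V>150),200):print("white",c.reshape(-1,2).mean(0),cv2.contourArea(c),*rectw(f,c,.06))
print(delta(o,[.448,-.3094,.126]))
E
```

```text
[ 0.41190133 -0.34651787  0.19546631] [3.14157746e+00 5.78376554e-04 2.35725511e-01] [ 0.69   0.387 -0.132  1.825  0.062  0.935 -0.805] 0.059568282614252226
[[290.62157408 161.87472107]]
green [203.4587156  181.33944954] 1012.5 [ 417.3 -246.8] [25.8 26.2] 76.39
green [289.77653631 159.12290503] 2154.5 [ 449.3 -308.4] [35.6 36. ] 13.33
white [509.13690476 459.86309524] 1797.0 [ 230.6 -575.5] [55.1 59.3] 13.54
white [375.00284091 387.00284091] 4990.0 [ 264.1 -437.6] [ 78.2 125.8] 63.2
white [328.44907407 191.87808642] 190285.0 [ 401.8 -343.9] [328.8 579.6] 13.43
white [29.92063492 26.18783069] 2577.0 [ 496.6 -109.1] [36.9 44.8] 9.52
[ 4.38 -2.77  6.94]
```

View pics/w1.png

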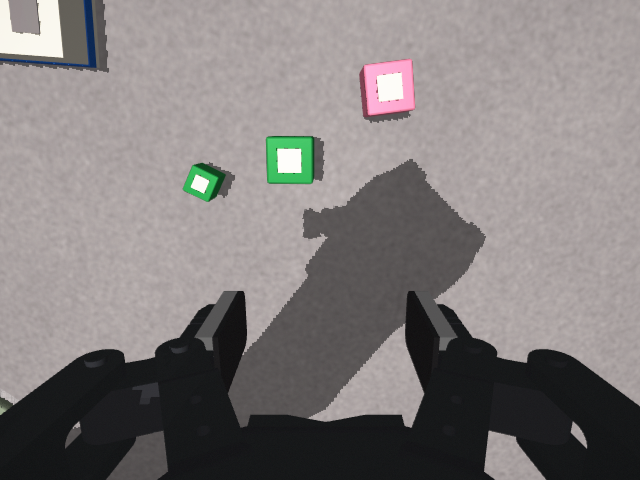

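Wrist view shows the big green relay at (290,159), which puts it at (449.3,-308.4) mm. Its top measures 36 mm, as given, and the yaw is aligned. Descending to grip.

Call:
move_arm(
  gripper=[0.7, 0.7, 0.7, 0.7, 0.7, 0.7, 0.7, 0.7],
  linear=[
    [2.25, -1.41, 2],
    [2.25, -1.42, 2],
    [0, 0, 3.5],
    [0, 0, 3.0],
    [0, 0, 2.5],
    [0, 0, 2.0],
    [0, 0, 1.5],
    [0, 0, 0.4],
  ],
  twist=[0, 0, 0, 0, 0, 0, 0, 0],
)

```text
clock: 2.1
position: [0.4483, -0.3083, 0.0251]
tool_rot: [-3.14, 0.002, 0.235]
force: [0.3, 0.1, 0.1]
grip_width: 0.0601
finger_force: 0.0
```

Call:
move_arm(
  gripper=[0.7, 0.2, 0.2, 0.2, 0.2, 0.2, 0.2, 0.2],
  linear=[
    [0, 0, 0],
    [0, 0, 0],
    [0, 0, 0],
    [0, 0, 0],
    [0, 0, 0],
    [0, 0, 0],
    [0, 0, 0],
    [0, 0, 0],
  ],
  twist=[0, 0, 0, 0, 0, 0, 0, 0],
  squeeze=40,
)

```text
clock: 2.9
position: [0.4498, -0.3078, 0.0266]
tool_rot: [-3.142, -0.0, 0.237]
force: [-0.2, 0.2, -0.4]
grip_width: 0.017
finger_force: 0.0
```

Run:
```python
from h import *;from workcell import monitor,viewer
a=viewer.grab_frame("wrist")["img"];b=viewer.grab_frame("top")["img"];c=viewer.grab_frame("scene")["img"]
cv2.imwrite("pics/w2.png",np.hstack([cv2.resize(a[:,100:540],(400,436)),cv2.resize(c[150:350,60:260],(400,436))])[:,:,::-1])
```

```text
(no output)
```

View pics/w2.png

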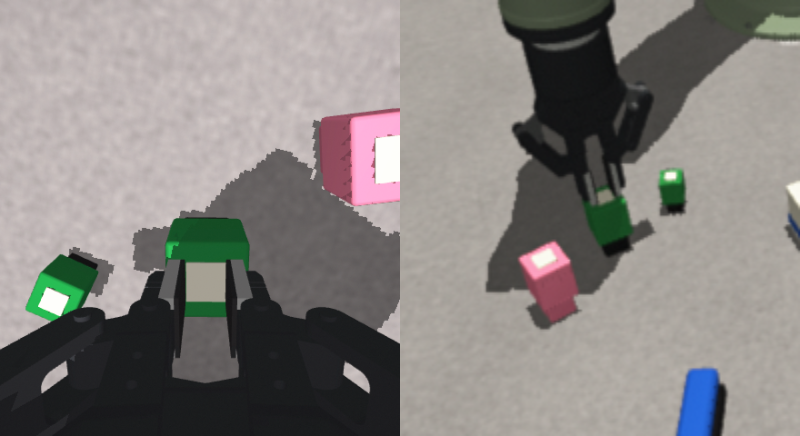

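The relay looks undisturbed, but the pads appear 17 mm apart over its top. Checking the projected geometry before acting.

Run:
```python
from h import *;from workcell import monitor,viewer
o=monitor.observe();print({k:np.round(v,3) for k,v in o.items()})
s=viewer.grab_frame("scene");t=viewer.grab_frame("top");w=viewer.grab_frame("wrist")
p=o["position"]
for z in(.026,.045,.06,.08):
    q=[p[0],p[1],z];u=proj(s,q)[0];v=proj(w,q)[0]
    print(z,"scene crop",(u-[60,150])*[2,2.18],"wrist crop",(v-[100,0])*[400/440,436/480],"top",proj(t,q)[0])
for n,f in(("s",s),("w",w),("t",t)):
    h=hsv(f);H,S,V=h[...,0],h[...,1],h[...,2]
    for c in blobs((S>110)&(H>45)&(H<85),80):
        m=c.reshape(-1,2).mean(0);print(n,m.round(),cv2.contourArea(c),*rectw(f,c,.06))
im=s["img"][190:280,130:230]
im2=t["img"][270:330,430:530]
cv2.imwrite("pics/w3.png",np.hstack([cv2.resize(im,(450,450),interpolation=2),cv2.resize(im2,(340,450),interpolation=2)])[:,:,::-1])
```

```text
{'clock': np.float64(3.05), 'qpos': array([ 0.578,  0.64 , -0.119,  1.931,  0.13 ,  0.578, -0.961]), 'qd': array([ 0.   , -0.001,  0.001,  0.001, -0.001,  0.   , -0.   ]), 'joint_efforts': array([-1.0000e-03, -9.0307e+01,  4.2100e-01, -2.3515e+01,  1.1000e-02,
        2.0000e-03,  0.0000e+00]), 'position': array([ 0.45 , -0.308,  0.027]), 'tool_rot': array([-3.142,  0.   ,  0.237]), 'force': array([ 0.115,  0.523, -0.597]), 'moment': array([-0.051, -0.017, -0.056]), 'finger_force': np.float64(0.0), 'grip_width': np.float64(0.017)}
0.026 scene crop [210.04520553 225.65453649] wrist crop [206.48668115 251.75961318] top [479.73549962 295.03811338]
0.045 scene crop [206.32822557 210.12695406] wrist crop [206.63122121 265.95187401] top [482.88255708 294.82166959]
0.06 scene crop [203.32962775 197.60039343] wrist crop [206.76919219 279.49912265] top [485.45717298 294.64459636]
0.08 scene crop [199.24036616 180.51761462] wrist crop [206.99830453 301.99546063] top [489.02093403 294.39949313]
s [156. 454.] 1159.0 [ 902.7 -357.2] [55.9 67.2] 15.07
s [510. 447.] 16643.5 [1074.1   96.5] [128.9 496.4] 0.14
s [631. 285.] 849.5 [852.6 483.7] [ 42.5 160.2] 42.7
s [164. 250.] 321.0 [ 481.9 -306.3] [70.9 37.9] 3.49
s [196. 235.] 116.5 [ 455.3 -240.8] [22.2 54.6] 82.1
w [324. 340.] 693.0 [ 436.5 -310.2] [ 8.4 18.1] 13.6
w [167. 318.] 3500.5 [ 430.  -247.5] [22.2 31.9] 76.35
w [328. 269.] 3970.0 [ 465.9 -304.3] [22.5 35.4] 10.79
t [447. 316.] 132.5 [ 411.2 -231.7] [25.9 22.1] 75.9
t [488.  92.] 122.0 [ 860.7 -332.7] [42.6 29.9] 31.5
t [259.  47.] 39198.5 [907.8   6.8] [1335.1  314.7] 89.27
```

View pics/w3.png

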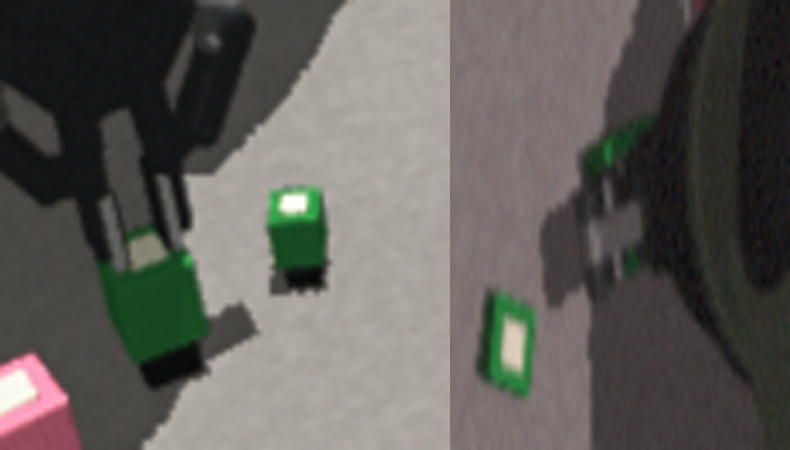

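The pads look to be about 4 cm above where the TCP reading puts them, which would leave them just over the relay's top. Checking that numerically.

Run:
```python
from h import *;from workcell import monitor,viewer
o=monitor.observe();M=R.from_euler("xyz",o["tool_rot"]).as_matrix();s=viewer.grab_frame("scene");w=viewer.grab_frame("wrist")
for b in(0,.02,.035,.045):
    P=[o["position"]+M@np.array([.011,sy*.0085,-b]) for sy in(-1,1)]
    print(b,proj(s,P).round(1).tolist(),proj(w,P).round(1).tolist())
g=w["img"][150:400,200:460]
cv2.imwrite("pics/w4.png",cv2.resize(g,(624,600),interpolation=2)[:,:,::-1])
```

```text
0 [[170.8, 254.7], [162.7, 257.7]] [[308.8, 255.3], [345.4, 255.4]]
0.02 [[168.9, 247.2], [160.7, 250.1]] [[306.9, 269.7], [347.7, 269.7]]
0.035 [[167.5, 241.4], [159.2, 244.4]] [[305.1, 282.8], [349.8, 282.9]]
0.045 [[166.5, 237.5], [158.1, 240.5]] [[303.7, 293.1], [351.5, 293.1]]
```

View pics/w4.png

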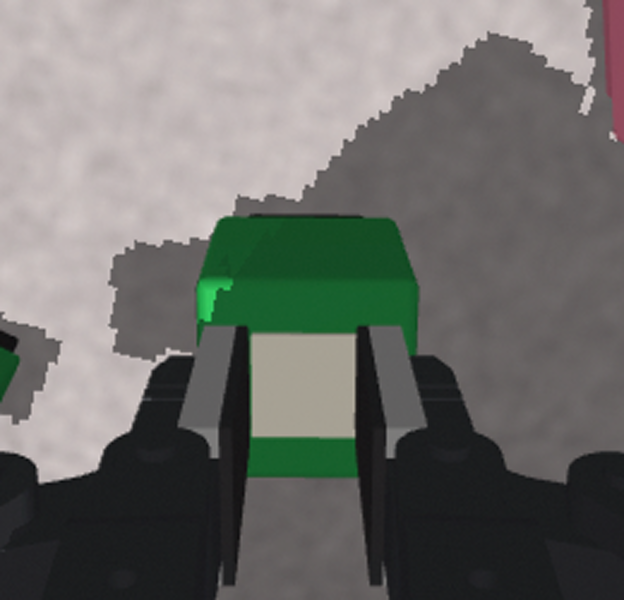

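The pad tips sit at (303,286) and (349,286), which matches b≈36 mm. The real fingertips are therefore about 36 mm above the reported TCP, just over the block. I'll open and descend gently while watching the force.

Call:
move_arm(
  gripper=[0.7, 0.7, 0.7, 0.7, 0.7, 0.7],
  linear=[
    [0, 0, -0.5],
    [0, 0, 0],
    [0, 0, 0],
    [0, 0, 0],
    [0, 0, 0],
    [0, 0, 0],
  ],
  twist=[0, 0, 0, 0, 0, 0],
)

```text
clock: 3.9
position: [0.4497, -0.3078, 0.0315]
tool_rot: [-3.142, 0.0, 0.237]
force: [0.5, -1.1, 1.0]
grip_width: 0.0597
finger_force: 0.0
```

Call:
move_arm(
  gripper=[0.7, 0.7, 0.7, 0.7, 0.7],
  linear=[
    [0, 0, 0.5],
    [0, 0, 0.5],
    [0, 0, 0.5],
    [0, 0, 0.5],
    [0, 0, 0],
  ],
  twist=[0, 0, 0, 0, 0],
)

```text
clock: 4.4
position: [0.4493, -0.3075, 0.0107]
tool_rot: [-3.141, 0.001, 0.237]
force: [0.6, -0.2, -0.3]
grip_width: 0.06
finger_force: 0.0
```

Run:
```python
from h import *;from workcell import monitor,viewer
o=monitor.observe();print(o["position"],o["force"],o["grip_width"]);w=viewer.grab_frame("wrist")
M=R.from_euler("xyz",o["tool_rot"]).as_matrix()
for b in(0,.02,.03,.04,.05):
    P=[o["position"]+M@np.array([.011,sy*o["grip_width"]/2,-b]) for sy in(-1,1)];print(b,proj(w,P).round(1).tolist())
cv2.imwrite("pics/w5.png",w["img"][:,:,::-1])
```

```text
[ 0.44932066 -0.307534    0.01072273] [ 0.5691787  -0.1519011  -0.25127446] 0.05997677415357122
0 [[262.7, 255.3], [391.8, 255.4]]
0.02 [[255.4, 269.7], [399.5, 269.7]]
0.03 [[251.1, 278.1], [404.0, 278.2]]
0.04 [[246.2, 287.8], [409.1, 287.8]]
0.05 [[240.6, 298.7], [414.9, 298.8]]
```

View pics/w5.png

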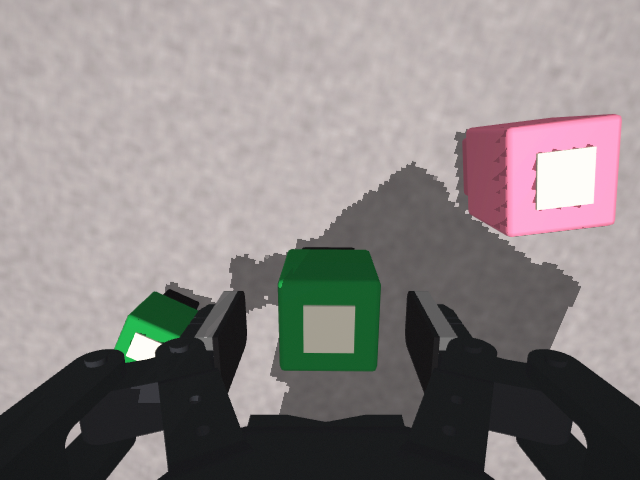

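Pad tips at (245,291) and (407,291) give b≈42 mm at 60 mm opening, with the relay centred between the pads. Going 2.1 cm lower and closing.

Call:
move_arm(
  gripper=[0.7, 0.7, 0.7, 0.7, 0.7, 0.7],
  linear=[
    [0, 0, 0.5],
    [0, 0, 0.5],
    [0, 0, 0.5],
    [0, 0, 0.4],
    [0, 0, 0.2],
    [0, 0, 0],
  ],
  twist=[0, 0, 0, 0, 0, 0],
)

```text
clock: 5.05
position: [0.4496, -0.3077, -0.0097]
tool_rot: [-3.141, 0.0, 0.237]
force: [0.3, -0.4, -0.5]
grip_width: 0.0596
finger_force: 0.0
```

Call:
move_arm(
  gripper=[0.3, 0.3, 0.3, 0.3, 0.3, 0.3, 0.3],
  linear=[
    [0, 0, 0],
    [0, 0, 0],
    [0, 0, 0],
    [0, 0, 0],
    [0, 0, 0],
    [0, 0, 0],
    [0, 0, 0],
  ],
  twist=[0, 0, 0, 0, 0, 0, 0],
  squeeze=40,
)

```text
clock: 5.75
position: [0.4498, -0.3078, -0.0092]
tool_rot: [3.141, -0.0, 0.237]
force: [-0.5, 0.4, 6.2]
grip_width: 0.0353
finger_force: 40.2
```

Call:
move_arm(
  gripper=[0.3, 0.3, 0.3, 0.3, 0.3],
  linear=[
    [0, 0, -1],
    [0, 0, -2],
    [0, 0, -3],
    [0, 0, -3],
    [0, 0, -2],
  ],
  twist=[0, 0, 0, 0, 0],
)

```text
clock: 6.25
position: [0.4501, -0.3081, 0.1031]
tool_rot: [3.14, -0.001, 0.237]
force: [0.5, -0.7, 0.5]
grip_width: 0.0355
finger_force: 40.1
```

Call:
move_arm(
  gripper=[0.3, 0.3, 0.3, 0.3, 0.3, 0.3, 0.3, 0.3],
  linear=[
    [1, -2.1, 0],
    [1.7, -3.55, 0],
    [1.7, -3.55, 0],
    [1.7, -3.55, 0],
    [1.7, -3.55, 0],
    [1.7, -3.55, 0],
    [1.7, -3.55, 0],
    [1.4, -1.45, 0],
  ],
  twist=[0, 0, 0, 0, 0, 0, 0, 4],
)

```text
clock: 7.05
position: [0.514, -0.033, 0.1013]
tool_rot: [-3.141, -0.0, 0.17]
force: [0.4, -0.3, -0.3]
grip_width: 0.0356
finger_force: 40.2
```

Call:
move_arm(
  gripper=[0.3, 0.3, 0.3],
  linear=[
    [0, 0, 0],
    [0, 0, 0],
    [0, 0, 0],
  ],
  twist=[0, 0, 0],
)

```text
clock: 7.35
position: [0.5136, -0.0377, 0.1008]
tool_rot: [3.141, 0.0, 0.167]
force: [-0.5, -0.3, -0.9]
grip_width: 0.0353
finger_force: 40.2
```

```bash
cat > m.py <<'E'
from h import *;from workcell import monitor,viewer;import sys
o=monitor.observe();print(o["position"].round(4),o["tool_rot"].round(4),o["force"].round(1),o["grip_width"],o["qpos"].round(2))
w=viewer.grab_frame("wrist");h=hsv(w);H,S,V=h[...,0],h[...,1],h[...,2]
cv2.imwrite("pics/%s.png"%sys.argv[1],w["img"][:,:,::-1])
for c in blobs((S>110)&(H>45)&(H<85),400):print("green",c.reshape(-1,2).mean(0).round(),cv2.contourArea(c),*rectw(w,c,o["position"][2]+.069))
for c in blobs((S<80)&(V>140),1500):print("white",c.reshape(-1,2).mean(0).round(),cv2.contourArea(c),*rectw(w,c,.05))
print(delta(o,[.507,-.0384,o["position"][2]]))
E
python3 m.py w6
```

```text
[ 0.5136 -0.0377  0.1008] [3.1412e+00 2.0000e-04 1.6650e-01] [-0.5 -0.3 -0.9] 0.03526524604353202 [ 0.06  0.48 -0.14  1.97  0.1   0.7  -1.54]
green [326. 339.] 15703.0 [519.4 -35.8] [47.7 35.4] 9.56
white [291. 195.] 183671.0 [526.9 -41. ] [250.1 423.3] 6.6
[-0.66 -0.04  0.  ]
```

View pics/w6.png

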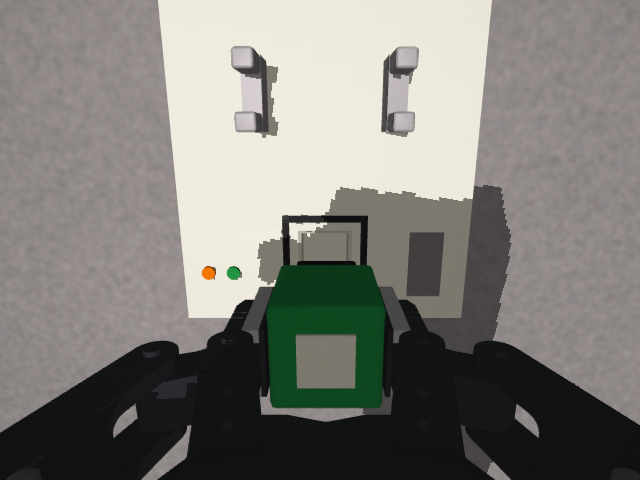

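Wrist view shows the held relay's white square at about (326,362). The socket collar's front corners are at (283,217) and (367,217), and the forks are at (244,90) and (404,90). Measuring precisely.

Run:
```python
from h import *;from workcell import monitor,viewer
o=monitor.observe();w=viewer.grab_frame("wrist");h=hsv(w);H,S,V=h[...,0],h[...,1],h[...,2]
m=np.zeros(V.shape,bool);m[325:398,286:366]=((S<90)&(V>90))[325:398,286:366]
for c in blobs(m,800):
    for z in(.165,.17,.175):print("sq",z,*rectw(w,c,z))
m=np.zeros(V.shape,bool);m[205:262,278:372]=(V<70)[205:262,278:372]
c=max(blobs(m,50),key=cv2.contourArea).reshape(-1,2)
top=c[:,1].min();print("collar",c.min(0),c.max(0))
P=cast(w,[c[np.argmin(c@[1,1])],c[np.argmin(c@[-1,1])]],.05);print("collar front corners",P.round(4),np.linalg.norm(P[0]-P[1]))
mid=P.mean(0)[:2];d=P[0]-P[1];yaw=np.arctan2(d[1],d[0])-np.pi/2
print("yaw",np.degrees(yaw),"socket",mid-.02425*np.array([np.cos(yaw),np.sin(yaw)]))
# forks: bright tips
m=np.zeros(V.shape,bool);m[30:145,220:430]=((S<20)&(V>175))[30:145,220:430]
for c in blobs(m,100):print("tip",c.reshape(-1,2).mean(0).round(1),cv2.contourArea(c),*rectw(w,c,.09))
# deck side edges
D=(S<80)&(V>150)
for r in(150,180,300):
    x=np.where(((H>12)&(H<40)&(V>110))[r])[0];print(r,x.min(),x.max(),cast(w,[[x.min(),r],[x.max(),r]],.05).round(4).tolist())
```

```text
sq 0.165 [508.8 -37.7] [19.1 19. ] 9.54
sq 0.17 [511.9 -37.2] [18.3 18.2] 9.54
sq 0.175 [515.  -36.7] [17.5 17.3] 9.54
collar [282 216] [367 261]
collar front corners [[ 0.5281 -0.0094  0.05  ]
 [ 0.5362 -0.0576  0.05  ]] 0.04882301828233802
yaw 9.538399730761926 socket [ 0.50820791 -0.03751565]
tip [324.5  87. ] 23826.0 [596.8 -22.5] [47.4 95.7] 9.54
150 172 477 [[0.555, 0.0567, 0.05], [0.5831, -0.1108, 0.05]]
180 175 473 [[0.5386, 0.0539, 0.05], [0.5666, -0.1129, 0.05]]
300 187 462 [[0.4661, 0.0415, 0.05], [0.4941, -0.1254, 0.05]]
```

Call:
move_arm(
  gripper=[0.3, 0.3, 0.3, 0.3, 0.3, 0.3],
  linear=[
    [-0.44, -0.07, 1],
    [0, 0, 2],
    [0, 0, 1.2],
    [0, 0, 0.6],
    [0, 0, 0],
    [0, 0, 0],
  ],
  twist=[0, 0, 0, 0, 0, 0],
)

```text
clock: 8.05
position: [0.5096, -0.0367, 0.0528]
tool_rot: [3.142, -0.0, 0.167]
force: [-0.8, 0.7, -0.2]
grip_width: 0.0354
finger_force: 40.1
```

Run:
```python
from h import *;from workcell import monitor,viewer
o=monitor.observe();w=viewer.grab_frame("wrist");h=hsv(w);H,S,V=h[...,0],h[...,1],h[...,2]
print(o["position"],o["force"],o["tool_rot"])
cv2.imwrite("pics/w7.png",w["img"][:,:,::-1])
z0=o["position"][2]+.0702
m=np.zeros(V.shape,bool);m[325:398,286:366]=((S<90)&(V>90))[325:398,286:366]
for c in blobs(m,800):print("sq",*rectw(w,c,z0))
m=np.zeros(V.shape,bool);m[150:300,255:400]=(V<70)[150:300,255:400]
for c in blobs(m,50):
    c=c.reshape(-1,2);print(c.min(0),c.max(0),cv2.contourArea(c))
    P=cast(w,[c[np.argmin(c@[1,1])],c[np.argmin(c@[-1,1])]],.05);d=P[0]-P[1];yaw=np.arctan2(d[1],d[0])-np.pi/2
    print(np.linalg.norm(d),np.degrees(yaw),"socket",P.mean(0)[:2]-.02425*np.array([np.cos(yaw),np.sin(yaw)]))
t=viewer.grab_frame("top");m=np.zeros(V.shape,bool)
```

```text
[ 0.50962902 -0.03673995  0.05282901] [-0.75040257  0.65417682 -0.22980778] [ 3.14158226e+00 -1.55191458e-04  1.66913669e-01]
sq [508.7 -36.1] [17.8 17.9] 9.59
[257 229] [396 299] 7668.5
0.049123137782256236 9.589336873307643 socket [ 0.50826883 -0.03730165]
```

Call:
move_arm(
  gripper=[0.3, 0.3, 0.3, 0.3, 0.3, 0.3, 0.3],
  linear=[
    [-0.05, 0.09, 0.3],
    [0, 0, 0.5],
    [0, 0, 0.2],
    [0, 0, 0.2],
    [0, 0, 0.2],
    [0, 0, 0.2],
    [0, 0, 0],
  ],
  twist=[0, 0, 0, 0, 0, 0, 0],
)

```text
clock: 8.85
position: [0.509, -0.0376, 0.0363]
tool_rot: [-3.141, 0.0, 0.167]
force: [-0.3, 0.4, 0.4]
grip_width: 0.0358
finger_force: 40.1
```

Call:
move_arm(
  gripper=[0.3, 0.3, 0.3, 0.3, 0.3],
  linear=[
    [0, 0, 0.3],
    [0, 0, 0.3],
    [0, 0, 0.2],
    [0, 0, 0.2],
    [0, 0, 0],
  ],
  twist=[0, 0, 0, 0, 0],
)

```text
clock: 9.35
position: [0.509, -0.0377, 0.0263]
tool_rot: [-3.142, 0.0, 0.167]
force: [-0.3, 0.6, -1.6]
grip_width: 0.0355
finger_force: 40.1
```

Call:
move_arm(
  gripper=[0.3, 0.3, 0.3, 0.3, 0.3, 0.3],
  linear=[
    [0, 0, 0.2],
    [0, 0, 0.2],
    [0, 0, 0.1],
    [0, 0, 0.1],
    [0, 0, 0.1],
    [0, 0, 0],
  ],
  twist=[0, 0, 0, 0, 0, 0],
)

```text
clock: 9.95
position: [0.5092, -0.0378, 0.0207]
tool_rot: [3.141, -0.0, 0.167]
force: [-8.1, 0.4, 29.5]
grip_width: 0.0351
finger_force: 43.9
```

Force rose to 29 N at TCP z 0.0207, about the predicted home height of 0.0205. Releasing, backing off and checking.

Call:
move_arm(
  gripper=[0.7, 0.7, 0.7, 0.7, 0.7, 0.7],
  linear=[
    [0, 0, 0],
    [0, 0, 0],
    [0, 0, 0],
    [0, 0, 0],
    [0, 0, 0],
    [0, 0, 0],
  ],
  twist=[0, 0, 0, 0, 0, 0],
)

```text
clock: 10.55
position: [0.5091, -0.0377, 0.0196]
tool_rot: [-3.142, 0.0, 0.167]
force: [0.5, 0.3, -0.6]
grip_width: 0.0598
finger_force: 0.0
```

Call:
move_arm(
  gripper=[0.7, 0.7, 0.7, 0.7, 0.7, 0.7],
  linear=[
    [0, 0, -1],
    [0, 0, -3],
    [0, 0, -4.5],
    [0, 0, -4.5],
    [-3, 0, -3],
    [-3, 0, 0],
  ],
  twist=[0, 0, 0, 0, 0, 0],
)

```text
clock: 11.15
position: [0.4511, -0.0476, 0.1835]
tool_rot: [3.14, -0.006, 0.167]
force: [0.1, -0.5, -1.9]
grip_width: 0.0599
finger_force: 0.0
```

Run:
```python
from h import *;from workcell import monitor,viewer
o=monitor.observe();print(o["position"].round(4),o["tool_rot"],o["qpos"].round(2))
for n in("wrist","top"):
    w=viewer.grab_frame(n);h=hsv(w);H,S,V=h[...,0],h[...,1],h[...,2]
    cv2.imwrite(f"pics/rel_{n}.png",w["img"][:,:,::-1])
    for c in blobs((S>110)&(H>45)&(H<85),100):
        for z in(.09,.1):
            r=rectw(w,c,z)
            if 400<r[0][0]<560 and -100<r[0][1]<30: print(n,"green",z,cv2.contourArea(c),*r)
        x,y,ww,hh=cv2.boundingRect(c)
        if n=="wrist":
          m=np.zeros(V.shape,bool);m[y:y+hh,x:x+ww]=((S<90)&(V>110))[y:y+hh,x:x+ww]
          for d in blobs(m,300):print("  sq",[rectw(w,d,z) for z in(.09,.1)])
```

```text
[ 0.4511 -0.0476  0.1835] [ 3.1404307  -0.00609385  0.16711505] [ 0.11  0.27 -0.16  2.04  0.06  0.83 -1.49]
wrist green 0.09 2496.5 [503. -38.] [31.9 35. ] 8.96
wrist green 0.1 2496.5 [503.4 -37.9] [30.7 33.7] 8.96
  sq [(array([504.6, -37.8]), array([24.6, 18. ]), 9.59), (array([505. , -37.8]), array([23.7, 17.4]), 9.59)]
```

Relay seated: z matches the prediction and the white square measures 18 mm at z=0.09. Joint 7 will need room for the rocker turn, so I'm turning the tool about 168° now.

Call:
move_arm(
  gripper=[0.7, 0.7, 0.7, 0.7, 0.7, 0.7, 0.7, 0.7],
  linear=[
    [0, 0, 0],
    [0, 0, 0],
    [0, 0, 0],
    [0, 0, 0],
    [0, 0, 0],
    [0, 0, 0],
    [0, 0, 0],
    [0, 0, 0],
  ],
  twist=[-8.4, -8.4, -8.4, -8.4, -8.4, -8.4, -8.4, -8.4],
)

```text
clock: 12.05
position: [0.4502, -0.0476, 0.18]
tool_rot: [3.141, 0.0, 1.346]
force: [-1.2, -0.9, 0.1]
grip_width: 0.0596
finger_force: 0.0
```

Call:
move_arm(
  gripper=[0.7, 0.7, 0.7, 0.7, 0.7, 0.7, 0.7, 0.7],
  linear=[
    [0, 0, 0],
    [0, 0, 0],
    [0, 0, 0],
    [0, 0, 0],
    [0, 0, 0],
    [0, 0, 0],
    [0, 0, 0],
    [0, 0, 0],
  ],
  twist=[-8.4, -8.4, -8.4, -8.4, -8.4, -8.4, -8.4, -8.4],
)

```text
clock: 12.85
position: [0.4502, -0.0476, 0.18]
tool_rot: [-3.142, 0.0, 2.519]
force: [-1.2, -0.0, 0.0]
grip_width: 0.0599
finger_force: 0.0
```

Call:
move_arm(
  gripper=[0.7, 0.7, 0.7, 0.7, 0.7, 0.7],
  linear=[
    [0, 0, 0],
    [0, 0, 0],
    [0, 0, 0],
    [0, 0, 0],
    [0, 0, 0],
    [0, 0, 0],
  ],
  twist=[-8.4, -8.4, -8.4, -8.4, 0, 0],
)

```text
clock: 13.45
position: [0.4501, -0.0478, 0.1798]
tool_rot: [-3.142, 0.0, 3.094]
force: [-1.2, -0.0, -0.0]
grip_width: 0.0598
finger_force: 0.0
```

Run:
```python
from h import *;from workcell import monitor
o=monitor.observe();print(o["clock"],o["position"].round(4),np.degrees(o["tool_rot"]),o["qpos"].round(2));print(delta(o,[.52,.285,.19]))
```

```text
13.45 [ 0.4501 -0.0478  0.1798] [-1.79999891e+02  5.71516659e-03  1.77288056e+02] [ 0.59  0.35 -0.75  2.02  0.3   0.88  1.19]
[-5.41 33.57 -1.02]
```

Call:
move_arm(
  gripper=[0.7, 0.7, 0.7, 0.7, 0.7, 0.7, 0.7, 0.7],
  linear=[
    [-0.7, 4.2, -0.1],
    [-0.7, 4.2, -0.1],
    [-0.7, 4.2, -0.1],
    [-0.7, 4.2, -0.1],
    [-0.7, 4.2, -0.1],
    [-0.7, 4.2, -0.1],
    [-0.7, 4.2, -0.1],
    [-0.5, 4.2, -0.3],
  ],
  twist=[0, 0, 0, 0, 0, 0, 0, 0],
)

```text
clock: 14.25
position: [0.5184, 0.2874, 0.1895]
tool_rot: [-3.141, -0.0, 3.094]
force: [0.4, 0.1, 0.3]
grip_width: 0.0597
finger_force: 0.0
```

Call:
move_arm(
  gripper=[0.7, 0.7, 0.7],
  linear=[
    [0, 0, 0],
    [0, 0, 0],
    [0, 0, 0],
  ],
  twist=[0, 0, 0],
)

```text
clock: 14.55
position: [0.5182, 0.2848, 0.1895]
tool_rot: [-3.141, -0.0, 3.096]
force: [-0.1, 0.1, -0.4]
grip_width: 0.0598
finger_force: 0.0
```

Run:
```python
from h import *;from workcell import monitor,viewer
o=monitor.observe();print(o["clock"],o["position"].round(4),np.degrees(o["tool_rot"]),o["qpos"].round(2))
w=viewer.grab_frame("wrist");cv2.imwrite("pics/w9.png",w["img"][:,:,::-1]);np.save("w9.npy",w,allow_pickle=True)
print(proj(w,[[.489,.285,.025],[.438,.2877,.025]]))
```

```text
14.55 [0.5182 0.2848 0.1895] [-1.79945781e+02 -2.54687612e-03  1.77413226e+02] [-0.1   0.57 -0.74  1.67  0.43  1.07  0.56]
[[323.16494276 174.87200043]
 [323.57692542 111.66881051]]
```

View pics/w9.png

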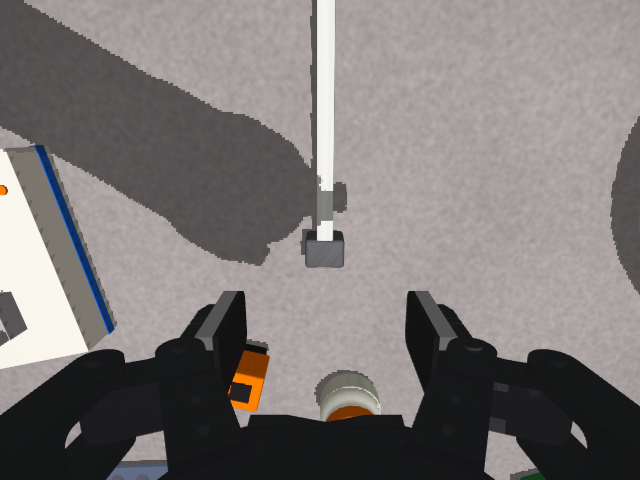

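The bar comes down the image to the steel weight at (324,250). Measuring its axis and the balance point.

Run:
```python
from h import *;import pickle
from workcell import monitor
o=monitor.observe();w=np.load("w9.npy",allow_pickle=True).item();h=hsv(w);H,S,V=h[...,0],h[...,1],h[...,2]
e=[]
for r in range(5,172):
    x=np.where(V[r,300:350]>195)[0]+300
    if len(x)>5:e.append((r,x.min()-.5,x.max()+.5))
e=np.array(e)
L=cast(w,e[:,[1,0]],.035);Rr=cast(w,e[:,[2,0]],.035);C=(L+Rr)/2
print("width",np.linalg.norm(L-Rr,axis=1).mean(),len(e))
p=np.polyfit(C[:,0],C[:,1],1);print("bar line",p,np.degrees(np.arctan(p[0])),"res",np.std(C[:,1]-np.polyval(p,C[:,0])))
print(h[245:270:3,324,2],h[225:250:3,310,2],h[250,298:352:3,2])
# weight extents at z=.036
for u in((324,241),(324,268),(305,250),(344,250),(324,262),(307,260),(343,260)):print(u,cast(w,u,.036).round(4),cast(w,u,0).round(4))
```

```text
width 0.013468358257692496 167
bar line [-0.05080578  0.31115069] -2.908456158245629 res 0.000113759827237829
[108 109 111 108 108 109 110 104 173] [168 165  43  42  42  83 112 111 110] [172  94  88  98 109 110 109 108 108 112 110 113 116 111 113  81 175 172]
(324, 241) [[0.5441 0.2832 0.036 ]] [[0.554  0.2826 0.    ]]
(324, 268) [[0.5685 0.2821 0.036 ]] [[0.5811 0.2814 0.    ]]
(305, 250) [[0.5514 0.2665 0.036 ]] [[0.5621 0.2641 0.    ]]
(344, 250) [[0.5529 0.3001 0.036 ]] [[0.5637 0.3013 0.    ]]
(324, 262) [[0.563  0.2824 0.036 ]] [[0.5749 0.2817 0.    ]]
(307, 260) [[0.5605 0.2677 0.036 ]] [[0.5722 0.2654 0.    ]]
(343, 260) [[0.5619 0.2989 0.036 ]] [[0.5737 0.3    0.    ]]
```

Bar yaw is -2.9°, width 13.5 mm (given 14) and the weight's top about 26×34 mm as given. The balance point is at (0.490, 0.286). Descending.

Call:
move_arm(
  gripper=[0.7, 0.7, 0.7, 0.7, 0.7, 0.7, 0.7, 0.7],
  linear=[
    [2.82, 0.01, 2],
    [0, 0, 4],
    [0, 0, 4],
    [0, 0, 3.5],
    [0, 0, 2.5],
    [0, 0, 1.5],
    [0, 0, 0.5],
    [0, 0, 0],
  ],
  twist=[0.3, 0, 0, 0, 0, 0, 0, 0],
)

```text
clock: 15.4
position: [0.4903, 0.2868, 0.0099]
tool_rot: [3.142, 0.0, 3.093]
force: [0.4, 0.3, 0.6]
grip_width: 0.06
finger_force: 0.0
```

Call:
move_arm(
  gripper=[0.7, 0.7, 0.7, 0.7, 0.7, 0.7, 0.7, 0.7],
  linear=[
    [0, 0, 0.6],
    [0, 0, 0.6],
    [0, 0, 0.5],
    [0, 0, 0.5],
    [0, 0, 0.5],
    [0, 0, 0.5],
    [0, 0, 0.3],
    [0, 0, 0],
  ],
  twist=[0, 0, 0, 0, 0, 0, 0, 0],
)

```text
clock: 16.2
position: [0.4898, 0.287, -0.0259]
tool_rot: [-3.141, -0.001, 3.094]
force: [-0.1, -0.3, 0.5]
grip_width: 0.0596
finger_force: 0.0
```

Run:
```python
from h import *;from workcell import monitor,viewer
o=monitor.observe();print(o["clock"],o["position"].round(4),np.degrees(o["tool_rot"]),o["qpos"].round(2),o["force"])
print(delta(o,[.49,.2863,-.027]))
```

```text
16.2 [ 0.4898  0.287  -0.0259] [-1.79980618e+02 -3.38881918e-02  1.77272257e+02] [-0.24  0.82 -0.57  1.86  0.68  0.67  0.3 ] [-0.10257673 -0.28220454  0.48264902]
[-0.03 -0.06  0.11]
```

Call:
move_arm(
  gripper=[0.7, 0.05, 0.05, 0.05, 0.05, 0.05, 0.05, 0.05],
  linear=[
    [0, -0.06, 0],
    [0, 0, 0],
    [0, 0, 0],
    [0, 0, 0],
    [0, 0, 0],
    [0, 0, 0],
    [0, 0, 0],
    [0, 0, 0],
  ],
  twist=[0.2, 0, 0, 0, 0, 0, 0, 0],
  squeeze=100,
)

```text
clock: 17.0
position: [0.4901, 0.2864, -0.025]
tool_rot: [-3.141, 0.0, 3.09]
force: [-2.0, -2.1, 7.8]
grip_width: 0.012
finger_force: 98.5
```

Call:
move_arm(
  gripper=[0.05, 0.05, 0.05],
  linear=[
    [0, 0, 0],
    [0, 0, 0],
    [0, 0, 0],
  ],
  twist=[0, 0, 0],
)

```text
clock: 17.3
position: [0.4901, 0.2864, -0.025]
tool_rot: [-3.141, 0.0, 3.09]
force: [-2.1, -3.2, 8.0]
grip_width: 0.0122
finger_force: 98.5
```

Call:
move_arm(
  gripper=[0.05, 0.05, 0.05, 0.05, 0.05, 0.05, 0.05, 0.05],
  linear=[
    [0, 0, -0.2],
    [0, 0, -0.5],
    [0, 0, -1],
    [0, 0, -1.5],
    [0, 0, -1],
    [0, 0, -0.5],
    [0, 0, 0],
    [0, 0, 0],
  ],
  twist=[0, 0, 0, 0, 0, 0, 0, 0],
)

```text
clock: 18.1
position: [0.49, 0.2862, 0.0215]
tool_rot: [-3.141, -0.0, 3.09]
force: [-0.1, 0.7, -4.8]
grip_width: 0.0123
finger_force: 97.6
```

```bash
cat > lv.py <<'E'
from h import *;from workcell import monitor,viewer
o=monitor.observe();print(o["clock"],o["position"].round(4),np.degrees(o["tool_rot"]).round(2),o["qpos"].round(2),o["force"].round(2),o["moment"].round(3),o["finger_force"],o["grip_width"])
w=viewer.grab_frame("wrist");h=hsv(w);V=h[...,2]
cv2.imwrite("pics/lv%d.png"%(o["clock"]*100),w["img"][:,:,::-1])
# bar top edges just beyond the pads: apparent width vs row gives height (level test)
z=o["position"][2]+.025+.035
for r in range(5,260,30):
    x=np.where((V[r,250:400]>190))[0]+250
    if len(x)>3:
        P=cast(w,[[x.min()-.5,r],[x.max()+.5,r]],z);print(r,x.min(),x.max(),np.linalg.norm(P[0]-P[1]).round(5),P.mean(0).round(4))
E
python3 lv.py
```

```text
18.1 [0.49   0.2862 0.0215] [-179.99   -0.    177.06] [-0.2   0.75 -0.62  1.85  0.62  0.74  0.35] [-0.12  0.74 -4.83] [-0.058 -0.024 -0.04 ] 97.60826110839844 0.012265053487823724
5 250 399 0.03944 [0.3927 0.2919 0.0815]
35 250 399 0.04015 [0.3998 0.2916 0.0815]
65 250 399 0.04088 [0.4073 0.2912 0.0815]
95 250 399 0.04163 [0.415  0.2908 0.0815]
125 257 399 0.04044 [0.423  0.2913 0.0815]
155 311 399 0.02565 [0.4317 0.2987 0.0815]
185 350 399 0.0147 [0.4407 0.3042 0.0815]
215 349 399 0.01529 [0.4496 0.3038 0.0815]
```

Held at balance: 0.49 kg with hardly any moment. Lifting, then carrying over.

Call:
move_arm(
  gripper=[0.05, 0.05, 0.05, 0.05, 0.05, 0.05, 0.05, 0.05],
  linear=[
    [0, 0, -1],
    [0, 0, -2],
    [0, 0, -2.5],
    [0, 0, -2.5],
    [0, 0, -1.5],
    [0, 0, -0.5],
    [-0.5, -1.2, 0],
    [-0.8, -2, 0],
  ],
  twist=[0, 0, 0, 0, 0, 0, 0, 0],
)

```text
clock: 18.95
position: [0.5008, 0.2537, 0.1208]
tool_rot: [-3.141, -0.001, 3.092]
force: [1.3, -0.4, -5.6]
grip_width: 0.0124
finger_force: 97.9
```

Call:
move_arm(
  gripper=[0.05, 0.05, 0.05, 0.05, 0.05, 0.05, 0.05, 0.05],
  linear=[
    [-1.1, -2.7, 0],
    [-1.2, -3, 0],
    [-1.2, -3, 0],
    [-1.2, -3, 0],
    [-1.2, -3, 0],
    [-1.2, -3, 0],
    [-1.2, -3, 0],
    [-1.1, -2.7, 0],
  ],
  twist=[0, 0, 0, 0, 0, 0, 0, 0],
)

```text
clock: 19.75
position: [0.5828, 0.0125, 0.1202]
tool_rot: [-3.141, -0.002, 3.089]
force: [-0.5, 0.2, -5.1]
grip_width: 0.012
finger_force: 97.9
```

Call:
move_arm(
  gripper=[0.05, 0.05, 0.05, 0.05, 0.05, 0.05, 0.05, 0.05],
  linear=[
    [-0.9, -2.2, 0],
    [-0.5, -1.2, 0],
    [-0.1, -0.3, 0],
    [0, 0, 0],
    [0, 0, 0],
    [0, 0, 0],
    [0, 0, 0],
    [0, 0, 0],
  ],
  twist=[0, 0, 0, 2, 4, 5, 5.5, 5.5],
)

```text
clock: 20.55
position: [0.5958, -0.021, 0.1212]
tool_rot: [3.141, -0.001, 2.704]
force: [-0.4, -0.1, -5.3]
grip_width: 0.0119
finger_force: 97.8
```

Call:
move_arm(
  gripper=[0.05, 0.05, 0.05, 0.05, 0.05, 0.05, 0.05, 0.05],
  linear=[
    [0, 0, 0],
    [0, 0, 0],
    [0, 0, 0],
    [0, 0, 0],
    [0, 0, 0],
    [0, 0, 0],
    [0, 0, 0],
    [0, 0, 0],
  ],
  twist=[5.5, 5.5, 5.5, 5.5, 5.5, 5.5, 5.5, 5.5],
)

```text
clock: 21.35
position: [0.5957, -0.0209, 0.1212]
tool_rot: [-3.141, -0.001, 1.936]
force: [0.4, 0.8, -4.8]
grip_width: 0.0121
finger_force: 97.8
```

Call:
move_arm(
  gripper=[0.05, 0.05, 0.05, 0.05, 0.05, 0.05, 0.05],
  linear=[
    [0, 0, 0],
    [0, 0, 0],
    [0, 0, 0],
    [0, 0, 0],
    [0, 0, 0],
    [0, 0, 0],
    [0, 0, 0],
  ],
  twist=[5, 4, 2.5, 0, 0, 0, 0],
)

```text
clock: 22.05
position: [0.5962, -0.0222, 0.1215]
tool_rot: [-3.141, -0.0, 1.739]
force: [-0.4, -0.3, -4.1]
grip_width: 0.012
finger_force: 97.8
```

```bash
python3 lv.py
python3 - <<'E'
from h import *;from workcell import monitor
print(delta(monitor.observe(),[.5965,-.023,.097]))
E
```

```text
22.05 [ 0.5962 -0.0222  0.1215] [-1.7999e+02 -1.0000e-02  9.9620e+01] [ 0.19  0.58 -0.36  1.73  0.25  0.87 -0.11] [-0.38 -0.31 -4.13] [ 0.024 -0.026  0.025] 97.82785534858704 0.012007336482409568
5 302 349 0.01263 [0.5804 0.0753 0.1815]
35 302 348 0.01259 [0.5814 0.0682 0.1815]
65 303 348 0.01254 [0.5828 0.0608 0.1815]
95 303 348 0.01277 [0.5841 0.0532 0.1815]
125 250 399 0.04243 [0.5852 0.0453 0.1815]
155 250 399 0.04324 [0.5866 0.0371 0.1815]
185 250 399 0.04408 [0.588  0.0286 0.1815]
215 250 399 0.04496 [0.5895 0.0197 0.1815]
245 305 399 0.02905 [0.5994 0.0119 0.1815]
[-0.07  0.01  2.45]
```

Call:
move_arm(
  gripper=[0.05, 0.05, 0.05, 0.05, 0.05, 0.05],
  linear=[
    [-0.07, 0, 0.5],
    [0, 0, 1],
    [0, 0, 0.5],
    [0, 0, 0],
    [0, 0, 0],
    [0, 0, 0],
  ],
  twist=[0, 0, 0, 0, 0, 0],
)

```text
clock: 22.7
position: [0.5966, -0.023, 0.1018]
tool_rot: [3.141, 0.0, 1.738]
force: [-0.1, 0.2, -4.9]
grip_width: 0.0119
finger_force: 97.8
```

```bash
cat > tri.py <<'E'
from h import *;from workcell import monitor,viewer
o=monitor.observe();M=R.from_euler("xyz",o["tool_rot"]).as_matrix();p=o["position"];print(o["clock"],p.round(4),np.degrees(o["tool_rot"]).round(2),o["force"].round(1),o["moment"].round(3))
F={n:viewer.grab_frame(n) for n in("scene","top","wrist")};b=np.array([0,0,p[2]+.050])+[p[0],p[1],0]
ux=-M[:,0]  # rocker +x
for n,f in F.items():
    print(n,"pred bar top: -95mm,-50,-151(clip ctr top),+66(weight top)",proj(f,[b+s*ux+[0,0,k] for s,k in((-.095,.01),(-.05,.01),(-.166,.027),(.066,.011))]).round(1).tolist())
    h=hsv(f);H,S,V=h[...,0],h[...,1],h[...,2]
    u=proj(f,b-.166*ux)[0]
    m=(S>120)&(H>95)&(H<125)
    for c in blobs(m,60):
        q=c.reshape(-1,2)
        if np.linalg.norm(q.mean(0)-u)<60:print("  clip",q.mean(0).round(1),q.min(0),q.max(0),"pred box",*(lambda Q:(Q.min(0).round(1),Q.max(0).round(1)))(proj(f,[b+M@np.array([sx,sy,0])+[0,0,sz] for sx in(.151,.181) for sy in(-.015,.015) for sz in(-.025,.027)])))
f=F["scene"]["img"][90:330,180:500];g=F["wrist"]["img"]
cv2.imwrite("pics/fin.png",np.vstack([cv2.resize(f,(480,330)),cv2.resize(g[:,:],(480,270))])[:,:,::-1])
E
python3 tri.py
```

```text
22.7 [ 0.5966 -0.023   0.1018] [179.98   0.    99.57] [-0.1  0.2 -4.9] [-0.009 -0.012 -0.026]
scene pred bar top: -95mm,-50,-151(clip ctr top),+66(weight top) [[362.7, 197.2], [342.5, 203.8], [394.1, 179.8], [286.4, 221.5]]
  clip [394.  190.1] [384 175] [403 206] pred box [381.  174.4] [405.1 208.1]
top pred bar top: -95mm,-50,-151(clip ctr top),+66(weight top) [[283.9, 220.2], [309.3, 215.7], [242.1, 225.8], [374.5, 204.0]]
  clip [243.8 228.2] [234 218] [254 238] pred box [232.1 215.7] [256.3 240. ]
wrist pred bar top: -95mm,-50,-151(clip ctr top),+66(weight top) [[323.2, 20.9], [323.4, 189.9], [322.3, -444.7], [323.7, 504.7]]
```

View pics/fin.png

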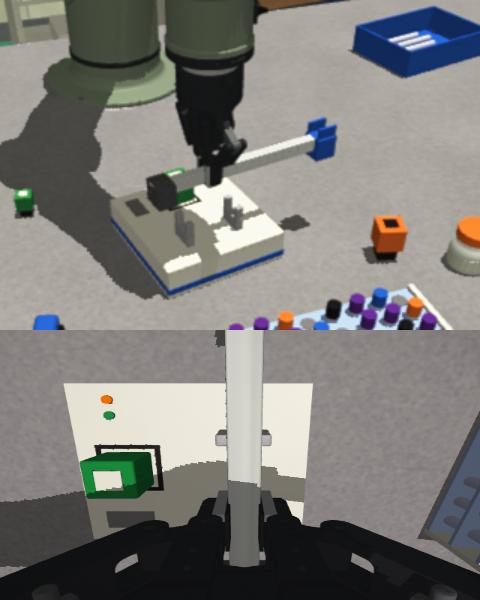

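Picture shows the rocker level above the forks with the relay in its socket. The clip's box matches the predicted pose in both the scene and top views, and the bar is centred on the far fork. One small drop to get about 5 cm clear, then settle.

Call:
move_arm(
  gripper=[0.05, 0.05, 0.05, 0.05, 0.05, 0.05, 0.05, 0.05],
  linear=[
    [0, 0, 0.2],
    [0, 0, 0.1],
    [0, 0, 0],
    [0, 0, 0],
    [0, 0, 0],
    [0, 0, 0],
    [0, 0, 0],
    [0, 0, 0],
  ],
  twist=[0, 0, 0, 0, 0, 0, 0, 0],
)

```text
clock: 23.65
position: [0.5965, -0.0231, 0.0986]
tool_rot: [3.142, -0.0, 1.738]
force: [0.3, -0.0, -4.0]
grip_width: 0.0125
finger_force: 97.8
```

```bash
python3 tri.py | head -3
python3 - <<'E'
from h import *;from workcell import monitor,viewer,bot
t=viewer.grab_frame("scene");h=hsv(t);H,S,V=h[...,0],h[...,1],h[...,2]
for c in blobs((S>110)&(H>45)&(H<85),100):
    q=c.reshape(-1,2)
    if 250<q[:,0].mean()<330 and 190<q[:,1].mean()<250:print("relay",q.min(0),q.max(0))
print(monitor.observe()["qd"].round(3)); print(bot.job_done())
E
```

```text
23.65 [ 0.5965 -0.0231  0.0986] [180.    -0.    99.56] [ 0.3 -0.  -4. ] [ 0.019  0.022 -0.045]
scene pred bar top: -95mm,-50,-151(clip ctr top),+66(weight top) [[362.6, 198.6], [342.4, 205.2], [393.8, 181.2], [286.4, 222.9]]
  clip [394.  191.6] [384 177] [403 207] pred box [380.8 175.7] [404.8 209.4]
[ 0.     0.    -0.    -0.001 -0.003  0.002  0.001]
the job is handed in; nothing more can be done
None
```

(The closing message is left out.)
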